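# Set the positioner shaft to zero and hold the cast collar on its flat

### The arm

A 6-joint arm with a two-finger parallel gripper is mounted at the origin on the work surface. World frame = base frame: x ahead of the robot, y to its left, z up, the work surface at z = 0. Lengths are in m, angles in rad, forces in N, time in s.
With the tool pointing down it reaches from about 0.375 to 0.9 m from the base axis. Payload 3.1 kg.
Tool frame: the origin (TCP) lies at the very end of the fingers, on their centre line; the grasp point (between the pads) lies 19 mm behind it (robot.grip_depth is the distance from the TCP to the grasp point, in m); z points along the fingers, y is the direction in which the jaws open and shut (so a half turn about z gives the same grasp; the last joint's range is limited). The gripper opens to 87 mm and grips with 3 to 60 N. Pads are 19 mm wide; open, the fingers measure 117 mm over their backs; the gripper's body (75 mm by 190 mm) begins 51 mm behind the grasp point.
Start: joints at [-1.409, 0.527, 1.433, -0, 1.181, -0.178], TCP at [0.208, -0.589, 0.223] pointing down, gripper open.
Joint ranges: [-3.08, 3.08], [-0.75, 2.2], [0.22, 2.44], [-1.43, 4.57], [0, 2.65], [-2.85, 2.85]. Speed limits (rad/s): [2.79, 2.79, 3.14, 3.14, 3.14, 3.14].

### API

Orientations are given as a unit quaternion [x, y, z, w].
In Python, from rig import robot gives the robot as it stands.
- The arm moves only by the tool drive_tool, never from a script. Its argument "series" is a list of rows, each a list of 7 numbers: the shift along the tool's x, y, z in m, then the turn, a rotation vector about the tool's x, y, z in degrees, then the opening, from 0 (shut) to 1 (fully open). A call has 1 to 5 rows; each row shifts and turns the commanded pose from where the row before left it, along the tool's axes as they then stand; what a row does not reach is not made up. A row lasts 1/8 s, in which the tool goes at most 62.5 mm and 10.7 degrees, less where a joint would pass 70% of its speed; a pose out of reach is approached as far as the arm can. A call is refused whole if a number of a shift passes 0.0625 or a number of a turn 10.7, either way. A call with a gripper value outside its range is refused whole. The fingers move at their own pace and stop on an object; "squeeze" is the grip in N (left out, the last holds). Time passes only in rows, so rows that do not move let the fingers close. It gives the time, the measured TCP pose, the force and the opening at its end, in the units of the state.
- robot.get_obs(): the state, without advancing time (a new reading comes with each control period).
- robot.camera(name): name is "side" or "top" or "wrist"; returns (picture, depth): 480x640x3 uint8, blue, green, red; 480x640 float32, m along the optical axis (not along the pixel's ray), 0 where there is no reading.
- robot.camera_model(name): a dict with "fx", "fy", "cx", "cy" (pixels), "R" (3x3) and "t" (3): a world point X has camera coordinates R X + t. Camera axes: x right, y down, z forward; pixel columns grow to the right and rows downward; lengths in m; the calibration is good to about 2 mm. A picture is of the moment at which its call begins: read the wrist's pose just before it. camera_model takes no time and is no camera call; for the wrist camera it gives the pose at the moment of the call.
- robot.hand_in(): hands the job in, once; it reports no verdict.
The state is a dict: "time": time; "q": joint angles; "joint_velocities": joint speeds; "joint_torque": joint torques, N m; "position": TCP position; "tool_rot": TCP orientation; "ft_force": force on the tool from outside, world axes, zero at the start; "moment": the same for the moment, N m; "grip_width": finger opening in m.
Only numpy, scipy, OpenCV 4.12 (cv2) and the standard library are available. Lean on these libraries where they do the work, as an engineer would, in place of code of your own. Each camera call takes 0.05 s, during which the arm holds its last target. There are 200 camera calls.

### The job

Take the gearmotor's upright shaft between the fingers and turn it until its flat faces the red zero pointer. Then lift the orange cast collar straight up out of its open mould and slip it over the shaft, set-screw boss over the flat, down onto the shoulder. Do not let go: finish while still gripping the collar and pressing it down on the shoulder with its boss at the pointer, ready for the screw to be tightened, and leave the other things on the bench where they are.

Things in the scene. Friction and masses are not known exactly. Their poses are not given: they have to be found in the camera images.
- shaft (a joint): angle of the gearmotor's upright output shaft about the vertical, rad: 0 when its flat faces the red zero pointer, growing as it turns anticlockwise seen from above; it starts at 0.6 to 1.5. It turns stiffly (0.06 N m), has no end stops and stays where it is left
- shaft_seat (a point): on the shaft's axis, at the top of its shoulder (dark disc, 34 mm diameter), 169 mm above the bench. z up; -x points the way the flat faces (turns with the shaft). The bright shaft rises 44 mm from here: 20 mm diameter, one flat over its whole height 6.5 mm from the axis (16.5 mm across flat and back), 2 mm chamfer at the top. A yellow mark on the shoulder lies below the flat
- zero_pointer (a point): middle of the red zero pointer, a flat triangle 15 mm long on the gearmotor's grey lid, 32 mm from the shaft's axis and 4.5 mm below the shoulder, tip towards the shaft. Its -x axis points radially away from the shaft, towards the vise's crank; z up
- collar_mid (a point): centre (half-way up, on the axis) of the loose orange collar, 40 mm diameter, 32 mm high, 50 to 100 g. z up; -x points to its set-screw boss, a lug 14 mm wide standing 8 mm out over its lower 20 mm, white line on top. Through bore 22 mm with a flat 7.5 mm from the axis on the boss's side: it fits the shaft only boss over flat (within 0.14 rad). Grip it across 40 mm, at right angles to the boss
- collar_screw (a point): outer end of the set-screw in the collar's boss, 28 mm from the collar's axis and 11 mm above its underside
- mould_cavity (a point): centre of the floor of the cavity, 10 mm deep, in the open aluminium mould, where the collar starts; z up, -x to the boss's pocket. Fixed block, 110 mm (x) by 90 mm (y), top 28 mm above the bench; 1 mm clearance round the collar, whose upper 22 mm stand proud. A D-shaped core pin 22 mm high stands in the bore. Two dowels rise 8 mm from the top at two corners
- vise: bench vise fixed to the bench, 100 mm wide jaws 135 mm high, the gearmotor clamped between them. Origin on the bench under the shaft's axis; -x towards its crank, 150 mm away, x towards its anvil, 122 mm back. Apart from the shaft nothing within 100 mm of its axis rises above the shoulder
- receiver_lid: steel receiver lid, 150 x 240 mm, 24 mm high, lying loose; origin under its centre; leave alone
- fan_housing: tan plastic fan housing, 92 mm square, 25 mm high, loose; origin under its centre; leave alone
- adaptor_a: nickel F-connector adaptor, 15 mm across, standing 28 mm high, beside the mould; origin under its centre; leave alone
- adaptor_b: the other nickel F-connector adaptor, the same size, beside the vise's jaws; leave alone
- fuse_tube: purple glass tube of fuses, 18 mm across, 74 mm long along its x axis, lying; origin under its centre; leave alone
- hex_key: steel hex key, 5 mm thick, 80 mm long arm along its x axis, lying near the mould; leave alone
- screwdriver: screwdriver about 190 mm long lying along its x axis; leave alone
Mind the look-alikes: they are no part of the job. Leave any black or brown look-alike of the part that bears mould_cavity alone.

How it is judged:
On the way, in this order (a step that is already met when the one before it is completed fails the run):
1. the shaft, between the fingers, has been turned until its flat faces the zero pointer, the collar still in its mould (value of joint shaft between -0.2 and 0.2 rad and contact force between the fingers and shaft above 2 N and horizontal distance between the grasp point and shaft_seat below 0.015 m and z of collar_mid in the frame of mould_cavity below 0.024 m), for 0.2 s.
2. the collar is lifted clear of the mould in the fingers (z of collar_mid in the frame of mould_cavity above 0.045 m and contact force between the fingers and collar above 2 N), for 0.1 s.
At the end, for the whole second after the job is handed in: at the end the fingers still grip the collar (over 8 N, grasp point within 32 mm of its centre) and press it on the shaft (over 2 N); it is upright, seated on the shoulder within 3 mm, its set-screw within 10 mm of the pointer's middle, the shaft's flat within 0.2 rad of the pointer, all at rest (value of joint shaft between -0.2 and 0.2 rad and z of collar_mid in the frame of shaft_seat between 0.013 and 0.019 m and horizontal distance between collar_mid and shaft_seat below 0.003 m and angle between collar_mid's own z axis and vertical below 0.1 rad and horizontal distance between collar_screw and zero_pointer below 0.01 m and contact force between the fingers and collar above 8 N and distance between the grasp point and collar_mid below 0.032 m and contact force between collar and shaft above 2 N and linear speed of collar below 0.02 m/s and angular speed of collar below 0.2 rad/s); the arm keeps its last pose, push and grip.
It fails at once if one of the seven other loose things (lid, fan housing, adaptors, fuse tube, hex key, screwdriver) is moved by more than 30 mm (distance of any of receiver_lid, fan_housing, adaptor_a, adaptor_b, fuse_tube, hex_key, screwdriver from where it was at the start of the episode above 0.03 m).
It also fails if it takes over 58 s, if anything falls off the work surface, if the arm or the gripper's body presses on something with over 40 N, if the wrist force passes 120 N, or if a joint passes its speed limit or range.

## Working session

There is one attempt and no reset: what is moved stays moved. The work goes in short steps, Python scripts to look and compute and a tool call to move; the robot and the scene stay as the last step left them, time stands still between calls to the robot, and variables do not carry over. Pictures are saved under pics/ and viewed, about 8 in all and at most 12, crops included, and the job is handed in when it is done.

Besides the shell and the picture viewer there is one more tool, called after "Call:" by a JSON object that holds its "name" and its "arguments". drive_tool: Moves the arm, as the interface text tells. Its arguments: {"type":"object","properties":{"series":{"type":"array"},"squeeze":{"type":"number"}},"required":["series"]}

```bash
mkdir -p pics; ls
python3 - <<'E'
from rig import robot
import cv2,numpy as np
o=robot.get_obs();print(o)
for n in("top","side"):
    p,d=robot.camera(n);cv2.imwrite(f"pics/{n}0.png",p);np.savez(f"{n}0.npz",p=p,d=d,**{k:np.array(v) for k,v in robot.camera_model(n).items()})
    print(n,robot.camera_model(n))
E
```

```text
pics
{'time': 0.0, 'q': array([-1.40949154e+00,  5.28440076e-01,  1.43389456e+00, -2.10947446e-05,
        1.18139223e+00, -1.78489333e-01]), 'joint_velocities': array([ 1.86970130e-04, -2.36050813e-04, -2.29856549e-03, -5.51670176e-05,
       -3.05108477e-05,  8.35921327e-04]), 'joint_torque': array([ 1.05116083e-03, -4.40034592e+01, -1.76592243e+01,  6.33698283e-02,
        5.82089857e-02, -1.53938836e-04]), 'position': array([ 0.20821766, -0.58852435,  0.22159012]), 'tool_rot': array([ 9.85600937e-01,  1.69084753e-01, -5.84353730e-07, -1.06715075e-03]), 'ft_force': array([-0.08976716,  1.28084657,  0.71779133]), 'moment': array([-0.02304702, -0.05310809,  0.04694726]), 'grip_width': 0.08728344433388498}
top {'fx': 552.6600252111732, 'fy': 552.6600252111732, 'cx': 308.68121753554124, 'cy': 235.68574821372474, 'R': array([[-0.02915761, -0.99954908,  0.00717409],
       [-0.99152464,  0.028013  , -0.12686273],
       [ 0.12660456, -0.0108123 , -0.99189434]]), 't': array([0.01431183, 0.61184639, 1.52939486])}
side {'fx': 452.62919917960835, 'fy': 452.62919917960835, 'cx': 322.43798013731305, 'cy': 239.880286592368, 'R': array([[-0.95063646, -0.31016116,  0.00950693],
       [-0.22779018,  0.67671149, -0.70012369],
       [ 0.21071773, -0.66772869, -0.71395828]]), 't': array([0.57228372, 0.20706077, 1.01828954])}
```

View pics/top0.png

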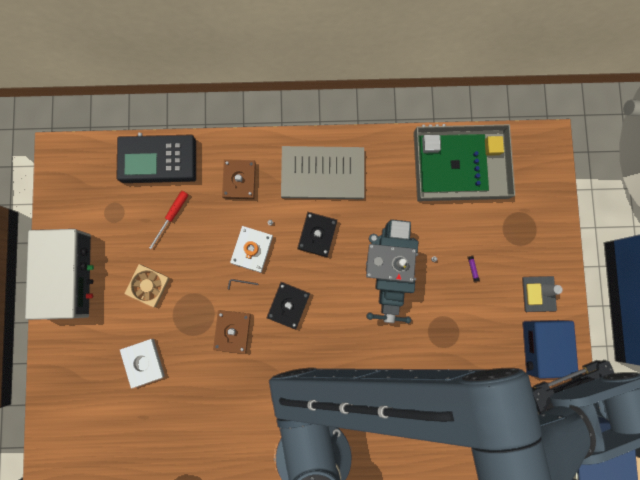

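View pics/side0.png

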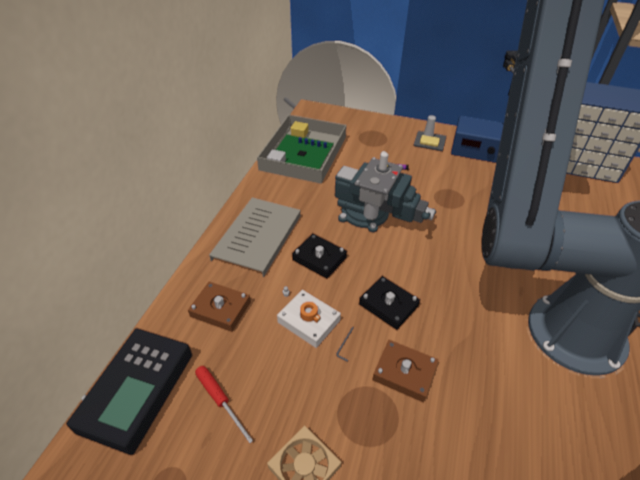

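Top picture: the orange collar sits in the white/aluminium mould at (251,249). Look-alikes are the empty white block (141,363), black blocks (317,233) and (288,305), and brown blocks (238,179) and (232,331). I choose (251,249). The shaft is at about (403,263) with the crank towards (390,318). Next is a close crop of both.

```bash
cat > h.py <<'E'
import numpy as np,cv2
def ray(m,u,v,z):
    "world point on pixel ray at height z"
    R,t=np.array(m["R"]),np.array(m["t"]);c=-R.T@t
    d=R.T@np.array([(u-m["cx"])/m["fx"],(v-m["cy"])/m["fy"],1]);return c+d*(z-c[2])/d[2]
def proj(m,X):
    c=np.array(m["R"])@np.array(X)+np.array(m["t"]);return np.array([m["fx"]*c[0]/c[2]+m["cx"],m["fy"]*c[1]/c[2]+m["cy"]])
E
python3 - <<'E'
from h import *
m=dict(np.load("top0.npz"));p=m["p"]
a=p[220:280,215:290];b=p[220:280,365:440]
cv2.imwrite("pics/c1.png",np.vstack([cv2.resize(x,None,fx=5,fy=5,interpolation=2) for x in(a,b)]).reshape(600,375,3))
d=m["d"]
for n,u,v,z in(("collar",251,249,.05),("shaft",403,263,.213),("ptr",398,277,.1645)):print(n,ray(m,u,v,z),d[v,u])
E
```

```text
collar [0.57750435 0.15980159 0.05      ] 1.5598122
shaft [ 0.51408896 -0.23575376  0.213     ] 1.3828554
ptr [ 0.48174739 -0.22972138  0.1645    ] 1.429675
```

View pics/c1.png

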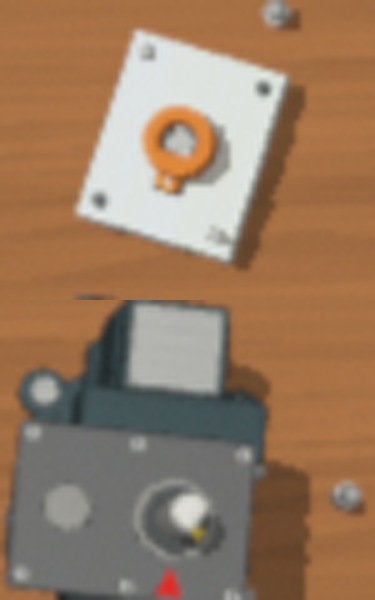

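The crop confirms it: orange collar in the aluminium mould, boss towards lower-left. The shaft top is at about (402.6,262), the yellow mark at (404.4,266.6), and the red pointer's middle at (398.6,276.6).

Run:
```python
from h import *
from rig import robot
from scipy.spatial.transform import Rotation as Ro
m=dict(np.load("top0.npz"))
s=ray(m,402.6,262,.213);k=ray(m,404.4,266.6,.169);p=ray(m,398.6,276.6,.1645)
an=lambda v:np.degrees(np.arctan2(v[1],v[0]))
print(s,an(k-s),an(p-s),np.hypot(*(p-s)[:2]))
c=ray(m,251,248.6,.05);b=ray(m,248.6,256.6,.038);print(c,an(b-c))
o=robot.get_obs();T=Ro.from_quat(o["tool_rot"]).as_matrix();w=robot.camera_model("wrist")
R=np.array(w["R"]);cc=-R.T@w["t"];print("cam in tool",T.T@(cc-o["position"]),"axis",T.T@R[2],"right",T.T@R[0],w["fx"])
print("move in tool",T.T@(s-o["position"]))
```

```text
[ 0.51662761 -0.23487742  0.213     ] -126.16989457818902 174.0185136620796 0.03407810082406113
[0.57863277 0.15978361 0.05      ] 158.72516932231784
cam in tool [ 8.01414219e-02  1.44752995e-04 -1.61727425e-01] axis [-2.93745246e-01 -3.64234447e-04  9.55883674e-01] right [-8.64383176e-04  9.99999620e-01  1.15417662e-04] 391.72888073912486
move in tool [ 0.40864332 -0.23065332  0.00923594]
```

Call:
{"name": "drive_tool", "arguments": {"series": [[0,0,-0.05,0,0,0,1],[0.01,0,-0.05,0,0,0,1],[0.05,-0.025,0,0,0,0,1],[0.05,-0.03,0,0,0,0,1],[0.05,-0.03,0,0,0,0,1]]}}

```text
time: 0.72
position: [0.3316, -0.4542, 0.3222]
tool_rot: [0.986, 0.169, 0.0, -0.0]
ft_force: [0.2, 0.4, 0.1]
grip_width: 0.0869
```

Call:
{"name": "drive_tool", "arguments": {"series": [[0.05,-0.03,0,0,0,0,1],[0.05,-0.03,0,0,0,0,1],[0.05,-0.03,0,0,0,0,1],[0.05,-0.03,0,0,0,0,1],[0.04,-0.02,0,0,0,0,1]]}}

```text
time: 1.35
position: [0.5113, -0.2414, 0.3222]
tool_rot: [0.985, 0.17, -0.0, -0.0]
ft_force: [0.9, -0.5, 1.3]
grip_width: 0.0867
```

Call:
{"name": "drive_tool", "arguments": {"series": [[0,0,0,0,0,-10.5,1],[0,0,0,0,0,-10.5,1],[0,0,0,0,0,-10.5,1],[0,0,0,0,0,-10.5,1],[0,0,0,0,0,-10.5,1]]}}

```text
time: 1.98
position: [0.5102, -0.2435, 0.322]
tool_rot: [0.807, 0.59, -0.0, -0.001]
ft_force: [0.1, -0.7, -0.3]
grip_width: 0.087
```

Call:
{"name": "drive_tool", "arguments": {"series": [[0,0,0,0,0,-10.5,1],[0,0,0,0,0,-10.5,1],[0,0,0,0,0,-10.5,1],[0,0,0,0,0,-10.5,1],[0,0,0,0,0,-10.5,1]]}}

```text
time: 2.6
position: [0.5101, -0.2435, 0.322]
tool_rot: [0.463, 0.886, 0.0, -0.001]
ft_force: [-0.6, 0.3, 0.5]
grip_width: 0.0869
```

Call:
{"name": "drive_tool", "arguments": {"series": [[0,0,0,0,0,-10,1],[0,0,0,0,0,-10,1],[0,0,0,0,0,0,1]]}}

```text
time: 2.98
position: [0.5102, -0.2436, 0.3221]
tool_rot: [0.306, 0.952, 0.0, -0.001]
ft_force: [-0.3, -0.8, 0.2]
grip_width: 0.0869
```

```bash
cat >> h.py <<'E'
def snap(name,fn):
    from rig import robot
    o=robot.get_obs();m=robot.camera_model(name);p,d=robot.camera(name)
    np.savez(fn+".npz",p=p,d=d,pos=o["position"],rot=o["tool_rot"],**{k:np.array(v) for k,v in m.items()});cv2.imwrite(f"pics/{fn}.png",p)
    return o,m,p,d
def toolrel(o,X):
    from scipy.spatial.transform import Rotation as Ro
    T=Ro.from_quat(o["tool_rot"]).as_matrix();print("yaw_x",np.degrees(np.arctan2(T[1,0],T[0,0])),"tool z",T[:,2]);return T.T@(np.array(X)-o["position"])
E
python3 - <<'E'
from h import *
o,m,p,d=snap("wrist","w1")
print(o["time"],o["position"],o["q"],o["ft_force"]);print(toolrel(o,[.5166,-.2349,.213]),proj(m,[.5166,-.2349,.213]))
E
```

```text
2.975 [ 0.51018614 -0.24356637  0.32208728] [-6.43045913e-01  3.45343199e-01  1.45416160e+00  2.10467824e-05
  1.34320627e+00 -1.59167748e+00] [-0.2987588  -0.79205607  0.20842558]
yaw_x 144.35231357700152 tool z [-8.82743055e-04  6.87050977e-04 -9.99999374e-01]
[-0.00028318  0.01077565  0.10908751] [335.25820635 238.07881378]
```

View pics/w1.png

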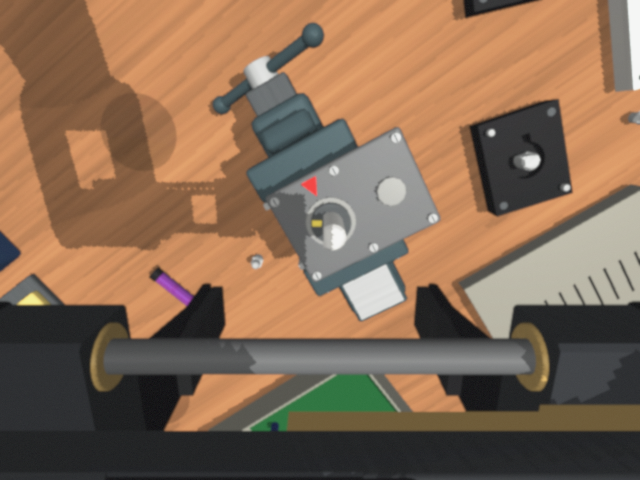

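Wrist view: shaft top at about (336,240), yellow mark (317,224), pointer (310,185). The flat faces left along the jaw axis, as intended. I'll enlarge this to measure it.

Run:
```python
from h import *
p=cv2.imread("pics/w1.png")[165:265,280:400];cv2.imwrite("pics/w1c.png",cv2.resize(p,None,fx=6,fy=6,interpolation=2))
```

```text
(no output)
```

View pics/w1c.png

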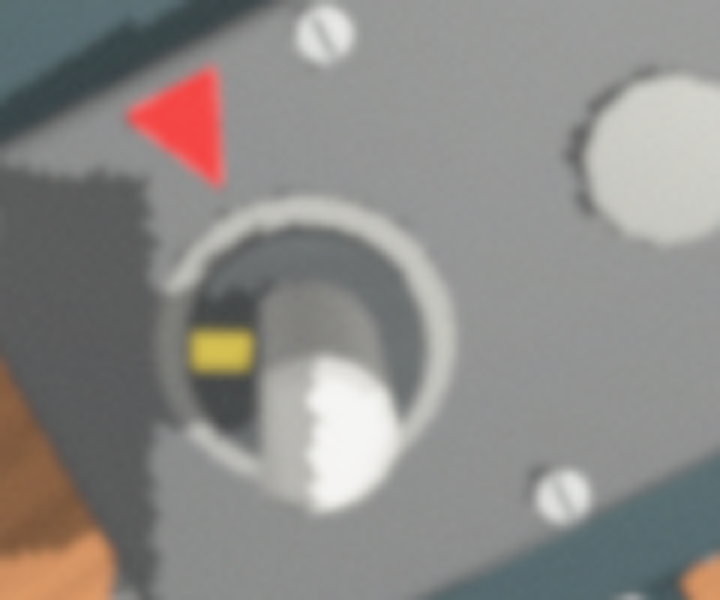

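Run:
```python
from h import *
m=dict(np.load("w1.npz"));m={k:m[k] for k in m};o=dict(position=m["pos"],tool_rot=m["rot"])
s=ray(m,333,237,.213);g=ray(m,331.3,220.8,.166);k=ray(m,316.8,223.7,.169);p=ray(m,312.7,188.2,.1645);tip=ray(m,317,196.2,.1645);base=ray(m,308.3,180.3,.1645)
an=lambda v:np.degrees(np.arctan2(v[1],v[0]))%360
print("top",s,"ring",g,"ptr",p)
for c in(s,g,(s+g)/2):print(an(k-c),an(p-c),np.hypot(*(p-c)[:2]))
print("tri",an(base-tip));print(toolrel(o,(s+g)/2))
```

```text
top [ 0.5149841  -0.23575667  0.213     ] ring [ 0.51493927 -0.23552997  0.166     ] ptr [ 0.48389345 -0.23223485  0.1645    ]
241.707381782526 173.53732639097973 0.03128948251860815
242.3958472959506 173.94147527188278 0.031220196029782325
242.05415633275845 173.7391768487323 0.031254644888726806
tri 172.6516573230703
yaw_x 144.35231357700152 tool z [-8.82743055e-04  6.87050977e-04 -9.99999374e-01]
[0.00058867 0.00921577 0.13258843]
```

Call:
{"name": "drive_tool", "arguments": {"series": [[0.0005,0.011,0.03,0,0,-4,0.6],[0,0,0.04,0,0,0,0.6],[0,0,0.04,0,0,0,0.5],[0,0,0.034,0,0,0,0.5],[0,0,0,0,0,0,0.5]], "squeeze": 30}}

```text
time: 3.65
position: [0.5146, -0.2332, 0.176]
tool_rot: [0.273, 0.962, 0.001, -0.003]
ft_force: [-0.3, -0.2, 0.7]
grip_width: 0.0469
```

Call:
{"name": "drive_tool", "arguments": {"series": [[0,0,0,0,0,0,0],[0,0,0,0,0,0,0],[0,0,0,0,0,0,0],[0,0,0,0,0,0,0]], "squeeze": 30}}

```text
time: 4.15
position: [0.5169, -0.235, 0.1796]
tool_rot: [0.272, 0.962, -0.0, 0.001]
ft_force: [-0.8, 0.2, 3.1]
grip_width: 0.0163
```

Run:
```python
from h import *
o,m,p,d=snap("wrist","w2");print({k:np.round(v,4) for k,v in o.items() if k!="joint_torque"});print(toolrel(o,[.515,-.2357,.169]))
```

```text
{'time': np.float64(4.15), 'q': array([-6.2330e-01,  5.0420e-01,  1.6237e+00, -3.0000e-04,  1.0117e+00,
       -1.6435e+00]), 'joint_velocities': array([ 0.0004,  0.0011, -0.0006,  0.0016,  0.0032, -0.0014]), 'position': array([ 0.5169, -0.235 ,  0.1796]), 'tool_rot': array([ 2.718e-01,  9.624e-01, -5.000e-04,  9.000e-04]), 'ft_force': array([-0.8188,  0.1863,  3.1498]), 'moment': array([ 0.0585,  0.0025, -0.0529]), 'grip_width': np.float64(0.0163)}
yaw_x 148.45827575633004 tool z [ 0.00149909 -0.00137089 -0.99999794]
[ 0.00123978 -0.00159408  0.01063881]
```

Grip width is 16.3 mm, so the jaws are across the flat and back. Now I turn the shaft +65° about tool z.

Call:
{"name": "drive_tool", "arguments": {"series": [[-0.0003,0,0,0,0,9.3,0],[-0.0003,0,0,0,0,9.3,0],[-0.0003,0,0,0,0,9.3,0],[-0.0003,0,0,0,0,9.3,0]], "squeeze": 40}}

```text
time: 4.7
position: [0.5177, -0.2356, 0.1796]
tool_rot: [0.567, 0.824, -0.0, 0.001]
ft_force: [-0.6, 0.9, 5.5]
grip_width: 0.0163
```

Call:
{"name": "drive_tool", "arguments": {"series": [[-0.0003,0,0,0,0,9.3,0],[-0.0003,0,0,0,0,9.3,0],[-0.0003,0,0,0,0,9.2,0],[0,0,0,0,0,0,0],[0,0,0,0,0,0,0]]}}

```text
time: 5.32
position: [0.5179, -0.2363, 0.1796]
tool_rot: [0.746, 0.666, 0.0, 0.001]
ft_force: [-1.1, 0.2, 5.2]
grip_width: 0.016
```

Call:
{"name": "drive_tool", "arguments": {"series": [[0,0,0,0,0,0,0],[0,0,0,0,0,0,0]]}}

```text
time: 5.58
position: [0.5179, -0.2363, 0.1796]
tool_rot: [0.746, 0.666, 0.0, 0.001]
ft_force: [-0.1, 0.9, 4.7]
grip_width: 0.0159
```

Run:
```python
from h import *
o,m,p,d=snap("wrist","w3");print({k:np.round(v,4) for k,v in o.items() if k!="joint_torque"});print(toolrel(o,[.515,-.2357,.169]))
u,v=proj(m,[.484,-.232,.1645]).astype(int);print(u,v)
```

```text
{'time': np.float64(5.575), 'q': array([-6.2450e-01,  5.0620e-01,  1.6195e+00,  5.0000e-04,  1.0144e+00,
       -5.1040e-01]), 'joint_velocities': array([ 0.0007,  0.0001,  0.0004,  0.0004, -0.0013,  0.0011]), 'position': array([ 0.5179, -0.2363,  0.1796]), 'tool_rot': array([7.463e-01, 6.656e-01, 4.000e-04, 7.000e-04]), 'ft_force': array([-0.1337,  0.8563,  4.6893]), 'moment': array([ 0.1068,  0.0512, -0.0675]), 'grip_width': np.float64(0.0159)}
yaw_x 83.45132545215785 tool z [ 1.42390423e-03 -5.04930452e-04 -9.99998859e-01]
[ 0.00024787 -0.00301062  0.01064105]
251 290
```

Call:
{"name": "drive_tool", "arguments": {"series": [[0,0,0,0,0,0,0.6],[0,0,0,0,0,0,0.6],[0,0,0,0,0,0,1],[0,0,-0.02,0,0,0,1],[0,0,-0.04,0,0,0,1]]}}

```text
time: 6.25
position: [0.5162, -0.2354, 0.2372]
tool_rot: [0.746, 0.666, -0.001, -0.003]
ft_force: [0.2, -0.3, 0.4]
grip_width: 0.0584
```

Call:
{"name": "drive_tool", "arguments": {"series": [[0,0,-0.04,0,0,0,1],[0,0,-0.04,0,0,0,1],[0,0,0,0,0,0,1],[0,0,0,0,0,0,1]]}}

```text
time: 6.75
position: [0.5169, -0.2359, 0.3177]
tool_rot: [0.746, 0.666, -0.0, -0.001]
ft_force: [0.9, -0.1, -0.8]
grip_width: 0.0863
```

Run:
```python
from h import *
o,m,p,d=snap("wrist","w4");print(o["time"],o["position"],o["q"]);print(toolrel(o,[.5787,.1598,.2]))
u,v=proj(m,[.515,-.2357,.18]).astype(int);print(u,v)
cv2.imwrite("pics/w4c.png",cv2.resize(p[v-60:v+50,u-65:u+65],None,fx=5,fy=5,interpolation=2))
```

```text
6.75 [ 0.51689972 -0.23588106  0.31774439] [-6.24721257e-01  3.53579400e-01  1.45349129e+00 -3.21322245e-05
  1.33608461e+00 -5.10694565e-01]
yaw_x 83.46715228203568 tool z [-1.28577894e-03  8.88596481e-04 -9.99998779e-01]
[0.40005618 0.01654396 0.11801638]
318 226
```

View pics/w4c.png

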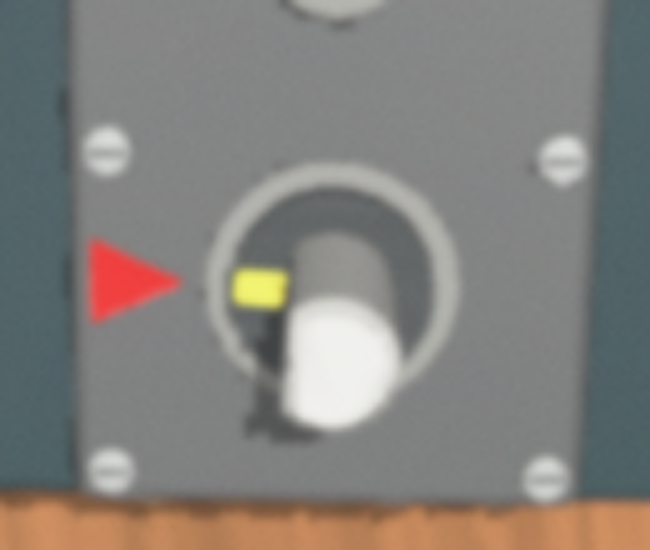

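The yellow mark and flat now face the pointer tip (mark (258,288), tip (180,282), ring centre (333,280) in the crop). On to the collar.

Call:
{"name": "drive_tool", "arguments": {"series": [[0.05,0.002,0,0,0,0,1],[0.05,0.002,0,0,0,0,1],[0.05,0.002,0,0,0,0,1],[0.05,0.002,0,0,0,0,1],[0.05,0.002,0,0,0,0,1]]}}

```text
time: 7.42
position: [0.5551, 0.0127, 0.3167]
tool_rot: [0.746, 0.666, -0.001, -0.001]
ft_force: [0.1, 0.3, -0.4]
grip_width: 0.0864
```

Call:
{"name": "drive_tool", "arguments": {"series": [[0.05,0.002,0,0,0,0,1],[0.05,0.002,0,0,0,0,1],[0.05,0.002,0,0,0,7.4,1],[0,0,0.06,0,0,7.4,1],[0,0,0.05,0,0,0,1]]}}

```text
time: 8.05
position: [0.5774, 0.1603, 0.2053]
tool_rot: [0.825, 0.565, -0.001, -0.001]
ft_force: [-0.4, -0.2, 0.1]
grip_width: 0.0871
```

Call:
{"name": "drive_tool", "arguments": {"series": [[0,0,0.03,0,0,0,1],[0,0,0,0,0,0,1],[0,0,0,0,0,0,1]]}}

```text
time: 8.43
position: [0.5794, 0.1594, 0.1789]
tool_rot: [0.826, 0.564, 0.0, 0.0]
ft_force: [0.8, 0.7, 0.4]
grip_width: 0.0867
```

Run:
```python
from h import *
o,m,p,d=snap("wrist","w5");print(o["time"],o["position"],o["q"]);print(toolrel(o,[.5787,.1598,.05]))
u,v=proj(m,[.5787,.1598,.05]).astype(int);print(u,v)
v=min(v,425)
cv2.imwrite("pics/w5c.png",cv2.resize(p[v-70:v+55,u-75:u+75],None,fx=4,fy=4,interpolation=2))
```

```text
8.425 [0.57936623 0.15935872 0.17887723] [8.25943074e-02 5.46608732e-01 1.53904120e+00 6.58711765e-05
 1.05541302e+00 4.54941470e-01]
yaw_x 68.6642234473166 tool z [ 5.23164911e-04  1.00819788e-04 -9.99999858e-01]
[ 0.00013201 -0.0008392   0.12887691]
318 228
```

View pics/w5c.png

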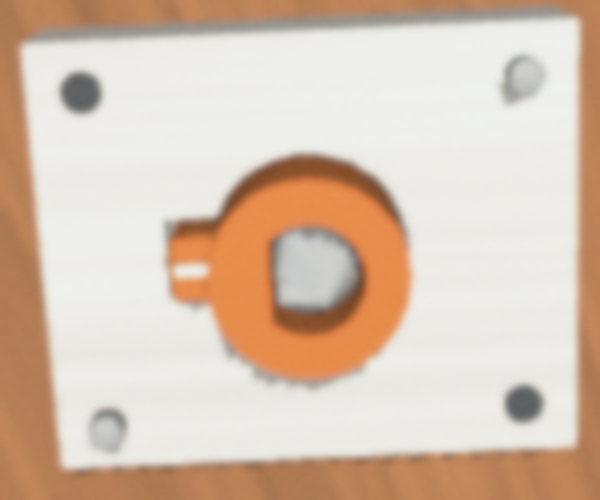

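Collar top centre at crop (311,279), white line (190,270), block long edges tilted about 2.6°. Converting to world coordinates:

Run:
```python
from h import *
m=dict(np.load("w5.npz"));o=dict(position=m["pos"],tool_rot=m["rot"])
P=lambda x,y,z:ray(m,243+x/4,158+y/4,z)
an=lambda a,b:np.degrees(np.arctan2(*(b-a)[1::-1]))%360
c=P(311,279,.05);print(c,"boss",an(c,P(190,270,.038)),"edges",an(P(577,447,.028),P(65,468,.028)),an(P(578,15,.028),P(22,43,.028)),"side",an(P(577,447,.028),P(578,15,.028)),an(P(65,468,.028),P(22,43,.028)))
mid=(P(577,447,.028)+P(65,468,.028)+P(578,15,.028)+P(22,43,.028))/4;print(mid)
print(toolrel(o,c))
```

```text
[0.58033087 0.16017449 0.05      ] boss 161.9490959457207 edges 161.12829775369732 161.4615587166672 side 71.40621966356893 71.42801238788303
[0.58018405 0.15994425 0.028     ]
yaw_x 68.6642234473166 tool z [ 5.23164911e-04  1.00819788e-04 -9.99999858e-01]
[0.00107419 0.00054365 0.1288778 ]
```

Call:
{"name": "drive_tool", "arguments": {"series": [[0.001,0.0005,0.05,0,0,-2.7,1],[0,0,0.05,0,0,0,1],[0,0,0.03,0,0,0,0.8],[0,0,0.009,0,0,0,0.7],[0,0,0,0,0,0,0.7]], "squeeze": 8}}

```text
time: 9.1
position: [0.5808, 0.1601, 0.0406]
tool_rot: [0.812, 0.583, 0.001, 0.001]
ft_force: [0.3, 0.3, 1.0]
grip_width: 0.0658
```

Call:
{"name": "drive_tool", "arguments": {"series": [[0,0,0,0,0,0,0],[0,0,0,0,0,0,0],[0,0,0,0,0,0,0],[0,0,0,0,0,0,0]]}}

```text
time: 9.6
position: [0.5803, 0.1601, 0.0405]
tool_rot: [0.812, 0.583, 0.001, 0.0]
ft_force: [-0.5, -0.5, 4.2]
grip_width: 0.0391
```

Call:
{"name": "drive_tool", "arguments": {"series": [[0,0,0,0,0,0,1],[0,0,0,0,0,0,1],[0,0,-0.01,0,0,0,1],[0,0,-0.01,0,0,-10,1],[0,0,0,0,0,-10,1]]}}

```text
time: 10.22
position: [0.5805, 0.1602, 0.0608]
tool_rot: [0.697, 0.718, 0.001, 0.001]
ft_force: [0.0, -0.2, 0.1]
grip_width: 0.0813
```

Call:
{"name": "drive_tool", "arguments": {"series": [[0,0,0,0,0,-10,1],[0,0,0,0,0,-10,1],[0,0,0,0,0,-10,1],[0,0,0,0,0,-10,1],[0,0,0,0,0,-10,1]]}}

```text
time: 10.85
position: [0.5798, 0.1601, 0.06]
tool_rot: [0.328, 0.945, 0.0, 0.0]
ft_force: [0.6, -0.9, 0.5]
grip_width: 0.0868
```

Call:
{"name": "drive_tool", "arguments": {"series": [[0,0,0,0,0,-10,1],[0,0,0,0,0,-10,1],[0,0,0,0,0,0,1],[0,0,0,0,0,0,1]]}}

```text
time: 11.35
position: [0.5798, 0.1601, 0.0598]
tool_rot: [0.163, 0.987, 0.0, 0.0]
ft_force: [0.4, -0.7, -0.7]
grip_width: 0.0871
```

Run:
```python
from h import *
from rig import robot
o=robot.get_obs();print(o["time"],o["position"],o["q"]);print(toolrel(o,[.5803,.1601,.032]))
```

```text
11.35 [0.57978794 0.16012452 0.05980498] [ 8.38273455e-02  7.15806398e-01  1.61529456e+00  7.71089041e-05
  8.10186355e-01 -1.15934704e+00]
yaw_x 161.22559924282433 tool z [ 2.99592929e-04  8.12288058e-05 -9.99999952e-01]
[-0.00048554  0.00013677  0.02780513]
```

Call:
{"name": "drive_tool", "arguments": {"series": [[-0.0005,0,0.015,0,0,0,0.8],[0,0,0.013,0,0,0,0.7],[0,0,0,0,0,0,0.7]], "squeeze": 25}}

```text
time: 11.72
position: [0.5787, 0.1598, 0.0296]
tool_rot: [0.162, 0.987, -0.0, -0.002]
ft_force: [0.1, 0.3, -0.3]
grip_width: 0.0657
```

Call:
{"name": "drive_tool", "arguments": {"series": [[0,0,0,0,0,0,0],[0,0,0,0,0,0,0],[0,0,0,0,0,0,0],[0,0,0,0,0,0,0]]}}

```text
time: 12.22
position: [0.5805, 0.16, 0.0319]
tool_rot: [0.162, 0.987, 0.0, 0.0]
ft_force: [0.8, -0.4, 0.6]
grip_width: 0.0389
```

Run:
```python
from h import *
from rig import robot
o=robot.get_obs();print(o["time"],o["position"],o["ft_force"],o["grip_width"]);print(toolrel(o,[.5803,.1601,.032]))
```

```text
12.225 [0.58046088 0.16000099 0.03194048] [ 0.80471405 -0.40783308  0.61832212] 0.03886050051476495
yaw_x 161.36779845746517 tool z [ 8.55014098e-04  1.24698501e-04 -9.99999627e-01]
[ 1.84035823e-04  4.24427499e-05 -5.96427195e-05]
```

Call:
{"name": "drive_tool", "arguments": {"series": [[0,0,-0.01,0,0,0,0],[0,0,-0.015,0,0,0,0],[0,0,-0.02,0,0,0,0],[0,0,-0.03,0,0,0,0],[0,0,-0.04,0,0,0,0]], "squeeze": 30}}

```text
time: 12.85
position: [0.5791, 0.1597, 0.1478]
tool_rot: [0.162, 0.987, -0.0, -0.001]
ft_force: [0.7, -0.8, 0.1]
grip_width: 0.0387
```

Call:
{"name": "drive_tool", "arguments": {"series": [[0,0,-0.06,0,0,0,0],[0,0,-0.05,0,0,0,0],[0,0,0,0,0,0,0],[0,0,0,0,0,0,0]]}}

```text
time: 13.35
position: [0.5791, 0.1598, 0.2568]
tool_rot: [0.162, 0.987, -0.0, -0.0]
ft_force: [-0.1, -0.1, -0.9]
grip_width: 0.0389
```

Run:
```python
from h import *
from rig import robot
o=robot.get_obs();print(o["time"],o["position"],o["ft_force"],o["grip_width"],o["q"]);print(toolrel(o,[.5161,-.2365,.26]))
```

```text
13.35 [0.57912207 0.15978945 0.25679048] [-0.10287065 -0.08144081 -0.90590324] 0.03892385036818471 [ 8.34586219e-02  4.58436325e-01  1.45549992e+00 -1.50710836e-04
  1.22853114e+00 -1.16216815e+00]
yaw_x 161.372048404302 tool z [-8.59853583e-04 -2.14394278e-04 -9.99999607e-01]
[-0.06686049 -0.39566103 -0.00307037]
```

Call:
{"name": "drive_tool", "arguments": {"series": [[-0.0084,-0.0495,-0.005,0,0,0,0],[-0.0084,-0.0495,0,0,0,0,0],[-0.0084,-0.0495,0,0,0,0,0],[-0.0084,-0.0495,0,0,0,0,0],[-0.0084,-0.0495,0,0,0,0,0]]}}

```text
time: 13.98
position: [0.539, -0.089, 0.2595]
tool_rot: [0.162, 0.987, 0.0, -0.002]
ft_force: [-0.2, -0.4, -0.2]
grip_width: 0.0389
```

Call:
{"name": "drive_tool", "arguments": {"series": [[-0.0084,-0.0495,0,0,0,0,0],[-0.0084,-0.0495,0,0,0,0,0],[-0.0084,-0.0495,0,0,0,-6,0],[0,0,0,0,0,-6.1,0],[0,0,0,0,0,0,0]]}}

```text
time: 14.6
position: [0.5158, -0.2366, 0.2595]
tool_rot: [0.058, 0.998, 0.001, -0.002]
ft_force: [-0.4, 0.2, -1.2]
grip_width: 0.0389
```

Call:
{"name": "drive_tool", "arguments": {"series": [[0,0,0,0,0,0,0],[0,0,0,0,0,0,0]]}}

```text
time: 14.85
position: [0.5172, -0.2358, 0.2611]
tool_rot: [0.057, 0.998, 0.0, -0.0]
ft_force: [-0.3, -0.3, -0.9]
grip_width: 0.039
```

Run:
```python
from h import *
o,m,p,d=snap("wrist","w6")
print(o["time"],o["position"],o["ft_force"],o["grip_width"],o["q"]);print(toolrel(o,[.5161,-.2365,.26]))
u,v=proj(m,[.5161,-.2365,.23]).astype(int);print(u,v);v=min(v,400)
cv2.imwrite("pics/w6c.png",cv2.resize(p[v-75:v+75,u-100:u+100],None,fx=4,fy=4,interpolation=2))
```

```text
14.85 [ 0.51723259 -0.23584233  0.26114947] [-0.27910512 -0.30972297 -0.93156791] 0.0389582298933486 [-6.24342449e-01  4.08118655e-01  1.53043357e+00  1.88175203e-05
  1.20413721e+00 -2.08157291e+00]
yaw_x 173.4927829983073 tool z [-8.79603855e-04  6.55392747e-04 -9.99999398e-01]
[ 0.00104967 -0.00078242  0.00115004]
318 278
```

View pics/w6c.png

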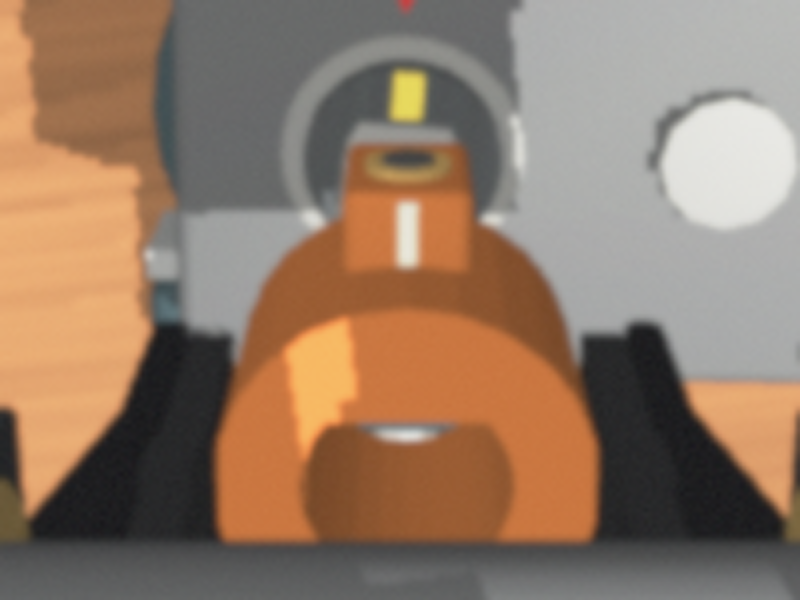

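Call:
{"name": "drive_tool", "arguments": {"series": [[0.0009,-0.0008,0.01,0,0,0,0],[0,0,0.01,0,0,0,0],[0,0,0.01,0,0,0,0],[0,0,0,0,0,0,0],[0,0,0,0,0,0,0]], "squeeze": 30}}

```text
time: 15.52
position: [0.5165, -0.2376, 0.2315]
tool_rot: [0.057, 0.998, -0.0, 0.0]
ft_force: [-0.5, -0.6, -0.9]
grip_width: 0.0391
```

Run:
```python
from h import *
from rig import robot
o=robot.get_obs();print(o["time"],o["position"],o["ft_force"],o["grip_width"]);print(toolrel(o,[.5161,-.2365,.183]))
```

```text
15.525 [ 0.51646174 -0.23761682  0.23149149] [-0.47736149 -0.57841008 -0.8600654 ] 0.03912173050879539
yaw_x 173.46378341344285 tool z [ 3.70368478e-05 -4.59476328e-05 -9.99999998e-01]
[0.00048856 0.00107039 0.04849143]
```

Call:
{"name": "drive_tool", "arguments": {"series": [[0.0003,0.001,0,0,0,0,0],[0,0,0.003,0,0,0,0],[0,0,0.003,0,0,0,0],[0,0,0.003,0,0,0,0],[0,0,0,0,0,0,0]]}}

```text
time: 16.15
position: [0.5159, -0.2363, 0.2222]
tool_rot: [0.057, 0.998, 0.0, -0.0]
ft_force: [0.1, 0.0, -0.5]
grip_width: 0.0392
```

Call:
{"name": "drive_tool", "arguments": {"series": [[0,0,0.005,0,0,0,0],[0,0,0.005,0,0,0,0],[0,0,0.005,0,0,0,0],[0,0,0.005,0,0,0,0],[0,0,0,0,0,0,0]]}}

```text
time: 16.77
position: [0.5159, -0.2363, 0.202]
tool_rot: [0.057, 0.998, 0.0, -0.0]
ft_force: [0.4, -0.0, -1.2]
grip_width: 0.0391
```

Call:
{"name": "drive_tool", "arguments": {"series": [[0,0,0.005,0,0,0,0],[0,0,0.005,0,0,0,0],[0,0,0.004,0,0,0,0],[0,0,0,0,0,0,0],[0,0,0,0,0,0,0]]}}

```text
time: 17.4
position: [0.5163, -0.2365, 0.1886]
tool_rot: [0.057, 0.998, -0.0, 0.0]
ft_force: [-0.9, -0.1, -0.8]
grip_width: 0.0391
```

Call:
{"name": "drive_tool", "arguments": {"series": [[0,0,0.003,0,0,0,0],[0,0,0.002,0,0,0,0],[0,0,0,0,0,0,0]]}}

```text
time: 17.77
position: [0.516, -0.2364, 0.1833]
tool_rot: [0.057, 0.998, 0.0, -0.0]
ft_force: [0.0, 0.6, -1.7]
grip_width: 0.039
```

Call:
{"name": "drive_tool", "arguments": {"series": [[0,0,0.001,0,0,0,0],[0,0,0.001,0,0,0,0],[0,0,0,0,0,0,0]], "squeeze": 45}}

```text
time: 18.15
position: [0.5163, -0.2365, 0.1828]
tool_rot: [0.057, 0.998, -0.0, 0.0]
ft_force: [-2.1, 1.0, 6.8]
grip_width: 0.0389
```

Call:
{"name": "drive_tool", "arguments": {"series": [[0,0,0.001,0,0,0,0],[0,0,0,0,0,0,0],[0,0,0,0,0,0,0],[0,0,0,0,0,0,0]]}}

```text
time: 18.65
position: [0.5163, -0.2365, 0.1828]
tool_rot: [0.057, 0.998, -0.0, 0.001]
ft_force: [-3.6, 2.2, 10.5]
grip_width: 0.0388
```

Run:
```python
from h import *
o,m,p,d=snap("wrist","w7")
print(o["time"],o["position"],o["ft_force"],o["moment"],o["grip_width"]);print(toolrel(o,[.5161,-.2365,.183]))
s,ms,ps,ds=snap("side","s7")
print(np.round(o["joint_velocities"],4),s["ft_force"])
u,v=proj(m,[.5161,-.2365,.2]).astype(int);v=min(v,400);a=cv2.resize(p[v-100:v+50,u-75:u+75],(400,400))
u,v=proj(ms,[.5161,-.2365,.19]).astype(int);b=cv2.resize(ps[v-40:v+40,u-40:u+40],(400,400))
cv2.imwrite("pics/end.png",np.hstack([a,b]))
```

```text
18.65 [ 0.51630111 -0.23651344  0.18281039] [-3.60674623  2.18011416 10.5466499 ] [0.49867495 0.42575438 0.02729533] 0.03878521070039216
yaw_x 173.47658686353682 tool z [ 1.06772507e-03 -8.72074962e-04 -9.99999050e-01]
[ 2.01117850e-04 -9.63711071e-06 -1.89832357e-04]
[ 0.0003  0.0005  0.0001  0.0003 -0.0011  0.0016] [-3.06997779  1.81600448 11.89766173]
```

View pics/end.png

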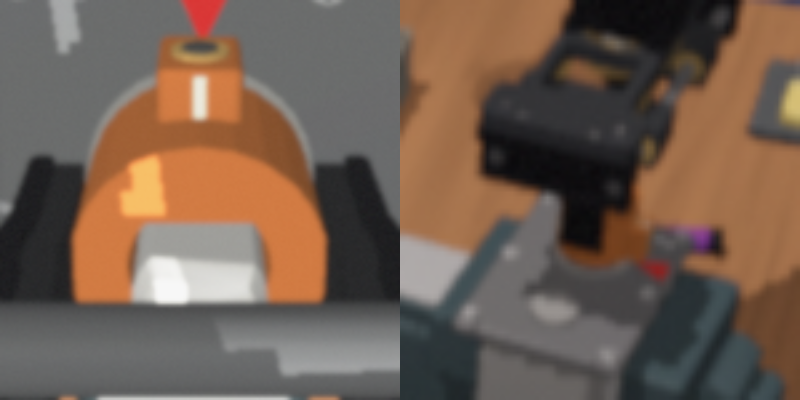

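The collar is seated on the shoulder with the shaft up through its bore (left half, around (200,260)). The boss at (200,60) points at the red pointer tip at (203,40). The push is steady at about 11 N, so I'm handing in.

```bash
python3 -c "
from rig import robot
print(robot.hand_in())"
```

```text
the job is handed in; nothing more can be done
None
```

The job is handed in at about 18.7 s of the 58 s allowed. The gripper is still holding the collar on the shaft and pressing it down.

**What I did:** I gripped the shaft across its flat and turned it 65° until the flat faced the pointer. I then lifted the collar straight out of the aluminium mould and slid it over the shaft with the boss over the flat. It met no resistance until it reached the shoulder.

**Last checks:**
- **Seating:** the fingertips are at z = 0.1828 m; 0.183 m was expected with the collar on the shoulder.
- **Centring:** the tool is within about 0.2 mm of the shaft axis I found by gripping it.
- **Push and grip:** downward push is 10.5–12 N, grip is set to 45 N, and the fingers are 38.8 mm apart on the 40 mm collar.
- **Boss direction:** the tool points at 173.5°, the same as the pointer to within what I could measure. The last picture shows the boss at the pointer tip, and the arm is at rest.

**Disagreements and gaps:** the camera put the shaft axis about 1.3 mm from where gripping it did, and I used the gripped value. In the picture after turning, the yellow mark looked up to 6° off the pointer, although the jaw angle agreed with the pointer. I did not re-measure the other loose items at the end; the arm's forces showed no contact with them.

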